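# Dock the portafilter and run the espresso grinder

### The job

Hang the portafilter in the grinder's holder fork under the spout, pushed fully home against the stop, level and with its handle straight out to the front, and let go of it. Then flip the grinder's toggle switch on, leave it running for at least three seconds, and flip it off again. Leave the portafilter in the holder and do not disturb the other things on the worktop.

Things in the scene. Friction and masses are not known exactly. Their poses are not given: they have to be found in the camera images.
- grinder: Red espresso grinder with smoked hopper, fixed. Origin: worktop level under the spout; x to its back, z up. In mm: foot x -110 to 160, y -75 to 75, z to 30; column x 50 to 155, y -65 to 65, z to 195; burr housing and hopper radius 62 to 75 about x 98, z 192 to 370; snout x -25 to 110, y -33 to 33, z 194 to 238. Switch box on its right flank: x -115 to -5, y -170 to -70, z to 56.
- spout (a point): Centre of the lower end of the black spout, 158 mm above the worktop, radius 17 mm (24 at its top, 198 mm up).
- fork_top (a point): Point midway between the two level steel arms of the holder fork, at the height of their tops (105 mm), under the spout. Arms 9 by 9 mm, inner faces 65 mm apart, from the column to 30 mm in front of this point; flared tips to 51 mm in front. A rubber stop behind has its face 40.5 mm behind this point, up to 134 mm above the worktop.
- holder_home (a point): 77 mm above the worktop under the spout: the portafilter's origin comes here (0 to 2 mm behind it against the stop) when it rests home in the fork. Axes are the grinder's: x to the back; the portafilter slides in along +x with its own x the same way.
- portafilter: Bottomless portafilter, 0.32 kg, 210 mm long: steel head, wooden handle. Origin under the head's centre; x from handle to head, z up; starts standing level on the worktop. Head: round body radius 29, z 0 to 28 (goes between the fork arms); flange radius 38.5, z 28 to 42, lugs to y +-44; the flange's underside rests on the arms. Stays level when let go.
- portafilter_grip (a point): Place to grip: on the axis of the handle, 95 mm from the head's centre (local x -95, z 31), fingers closing across it. The handle runs along local x from -58 to -166, is 26 mm wide with flat sides and 30 mm high (z 16 to 46); the neck before it, x -34 to -58, is 17 mm thick. Hold it firmly: the head is the heavy end.
- grinder_switch (a joint): Toggle switch, rad: 0 is off, the bat leaning 0.42 rad from upright to the grinder's front, towards a red mark; 0.84 is on, leaning as far to the back, towards a green mark. An over-centre spring drives it to the nearer end: it snaps over once past upright (0.42). It takes about 3 N near its end, 6 N half-way up.
- switch_tip (a point): On the axis of the steel toggle bat, 52 mm from its pivot, 4 mm short of its end. The bat is round, 9 mm thick at the foot, 16 mm near the end, and swings front to back (grinder's x); this point moves 42 mm from off to on.
- switch_pivot (a point): Pivot of the toggle bat on the switch box, 60 mm above the worktop, at local x -60, y -130 of the grinder, axes as the grinder's. Nut and boot round it reach 66 mm up, radius 15. Upright, the bat's end is 116 mm above the worktop. Wall cabinets hang 477 mm above the worktop; their front runs from x 0.57 at y 0.3 to x 0.73 at y -0.4, so keep the wrist low or lean it towards the robot.
- tamper: Coffee tamper with steel foot and wooden knob, 58 mm across, 91 mm high, upright on the worktop; origin under its centre. Leave it alone.
- mug: Orange mug, 81 mm across, 101 mm high; origin under its middle. Leave it alone.
- glass: Clear drinking glass, 81 mm across, 91 mm high; origin under its centre. Leave it alone.
- canister: Square teal canister with wooden lid, 102 by 102 by 140 mm; origin under its centre. Leave it alone.
- tea_box: Red tea box, 72 by 135 by 78 mm; origin under its centre. Leave it alone.
- pepper_mill: Brown turned pepper mill, 58 mm across, 170 mm high; origin under its centre. Leave it alone.
- spice_jar: Small spice jar with yellow lid, 42 mm across, 96 mm high; origin under its centre. Leave it alone.
- lemon: Yellow lemon, 72 by 57 by 58 mm; origin under its middle. Leave it alone.

How it is judged:
By the outcome, as a careful person would: the job done as asked, in the order asked, and still so for the second after the job is handed in, with the robot touching nothing.
It also fails if it takes over 54 s, if anything falls off the work surface, if the arm or the gripper's body presses on something with over 40 N, if the wrist force passes 120 N, or if a joint passes its speed limit or range.

### The arm

A 6-joint arm with a two-finger parallel gripper is mounted at the origin on a cart in front of the work surface, level with it; the furniture and walls round the work are solid. World frame = base frame: x ahead of the robot, y to its left, z up, the work surface at z = 0. Lengths are in mm, angles in rad, forces in N, time in s.
With the tool pointing down it reaches from about 350 to 975 mm from the base axis. Payload 7.1 kg.
Tool frame: the origin (TCP) lies at the very end of the fingers, on their centre line; the grasp point (between the pads) lies 19 mm behind it (bot.grasp_offset is the distance from the TCP to the grasp point, in mm); z points along the fingers, y is the line along which they close (so a half turn about z gives the same grasp; the last joint's range is limited). The gripper opens to 88 mm and grips with 3 to 60 N. Pads are 20 mm wide; open, the fingers measure 115 mm over their backs; the gripper's body (75 mm by 178 mm) begins 61 mm behind the grasp point.
Start: joints at [1.324, 0.423, 1.63, -0, 1.089, -0.019], TCP at [141.116, 608.844, 197.675] pointing down, gripper open.
Joint ranges: [-3, 3], [-0.9, 2.11], [0.09, 2.58], [-1.31, 4.45], [0.11, 2.69], [-2.54, 2.54]. Speed limits (rad/s): [2.39, 2.39, 3.01, 3.14, 3.14, 3.14].

### API

Orientations are given as a unit quaternion [x, y, z, w].
In Python, from bench import monitor, vision, ticket, bot gives the robot as it stands.
- The arm moves only by the tool step_arm, never from a script. Its argument "moves" is text: rows parted by semicolons, each of 6 numbers parted by spaces: the shift along the tool's x, y, z in units of 30 mm (1.0 is 30 mm), then the turn, a rotation vector about the tool's x, y, z in units of 5 degrees (1.0 is 5 degrees). In form: tx ty tz ax ay az; .... A call has 1 to 8 rows; each row shifts and turns the commanded pose from where the row before left it, along the tool's axes as they then stand; what a row does not reach is not made up. A row lasts 1/8 s, in which the tool goes at most 62.5 mm and 10.7 degrees, less where a joint would pass 70% of its speed; a pose out of reach is approached as far as the arm can. A call is refused whole if a number of a shift passes 1 or a number of a turn 1, either way. A call with a gripper value outside its range is refused whole. "fingers" is the opening, from -1 (shut) to 1 (fully open), set as the call begins (left out, the last holds). The fingers move at their own pace and stop on an object; "newtons" is the grip in N (left out, the last holds). Time passes only in rows, so rows that do not move let the fingers close. It gives the time, the measured TCP pose, the force, the opening and the grip force at its end, in the units of the state.
- monitor.get_state(): the state, without advancing time (a new reading comes with each control period).
- vision.grab_frame(name): name is "scene" or "top" or "wrist"; returns the picture (480x640x3 uint8, red, green, blue); there is no depth.
- vision.get_calibration(name): a dict with "K" (3x3 intrinsics, pixels), "world_from_camera" (4x4, takes a point from camera to world coordinates). Camera axes: x right, y up, looking along -z (the intrinsics and any distortion apply to the point x, -y, -z); pixel columns grow to the right and rows downward; lengths in mm; the calibration is good to about 2 mm. A picture is of the moment at which its call begins: read the wrist's pose just before it. get_calibration takes no time and is no camera call; for the wrist camera it gives the pose at the moment of the call.
- ticket.hand_in(): hands the job in; it is judged then, once.
The state is a dict: "time_s": time; "joint_pos": joint angles; "joint_velocities": joint speeds; "joint_torque": joint torques, N m; "tcp_pos": TCP position; "orientation": TCP orientation; "ft_force": force on the tool from outside, world axes, zero at the start; "wrist_torque": the same for the moment, N m; "finger_gap": finger opening in mm; "gripper_force": force on a finger pad.
Only numpy, scipy, OpenCV 4.12 (cv2) and the standard library are available. Lean on these libraries where they do the work, as an engineer would, in place of code of your own. Each camera call takes 0.05 s, during which the arm holds its last target. There are 200 camera calls.

## Working session

There is one attempt and no reset: what is moved stays moved. The work goes in short steps, Python scripts to look and compute and a tool call to move; the robot and the scene stay as the last step left them, time stands still between calls to the robot, and variables do not carry over. Pictures are saved under pics/ and viewed, at most 12 in all, crops included, and the job is handed in when it is done.

Besides the shell and the picture viewer there is one more tool, called after ">>>" as name(argument=value, ...) on one line, values as JSON. step_arm: Moves the arm, as the interface text tells. Its arguments: {"type":"object","properties":{"moves":{"type":"string"},"fingers":{"type":"number"},"newtons":{"type":"number"}},"required":["moves"]}

```bash
ls; mkdir -p pics; python3 - <<'E'
from bench import monitor, vision, bot
import cv2,numpy as np
for n in ("scene","top"):
    c=vision.get_calibration(n); print(n,np.round(c["K"],1).tolist(),np.round(c["world_from_camera"],3).tolist(),[k for k in c])
    cv2.imwrite(f"pics/{n}0.png",vision.grab_frame(n)[:,:,::-1])
s=monitor.get_state(); print({k:np.round(v,3).tolist() for k,v in s.items()})
E
```

```text
pics
scene [[606.8, 0.0, 332.3], [0.0, 606.8, 236.4], [0.0, 0.0, 1.0]] [[0.47, 0.524, -0.711, -746.245], [-0.883, 0.258, -0.393, -680.893], [-0.023, 0.812, 0.583, 1197.998], [0.0, 0.0, 0.0, 1.0]] ['K', 'world_from_camera']
top [[514.2, 0.0, 319.0], [0.0, 514.2, 242.0], [0.0, 0.0, 1.0]] [[0.001, 0.983, -0.181, 304.058], [-1.0, 0.002, 0.006, 14.257], [0.006, 0.181, 0.983, 1528.911], [0.0, 0.0, 0.0, 1.0]] ['K', 'world_from_camera']
{'time_s': 0.1, 'joint_pos': [1.324, 0.424, 1.631, -0.0, 1.089, -0.019], 'joint_velocities': [0.001, -0.002, -0.001, 0.002, 0.002, 0.0], 'joint_torque': [-0.0, -54.561, -27.433, 0.065, 0.019, -0.0], 'tcp_pos': [140.982, 608.334, 196.987], 'orientation': [0.114, 0.994, -0.001, -0.0], 'ft_force': [-0.182, 0.253, 0.086], 'wrist_torque': [-0.022, -0.058, -0.02], 'gripper_force': 0.0, 'finger_gap': 87.82}
```

View pics/scene0.png

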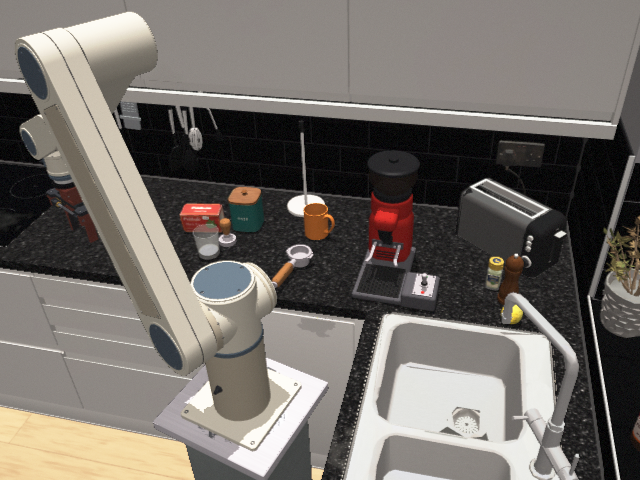

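View pics/top0.png

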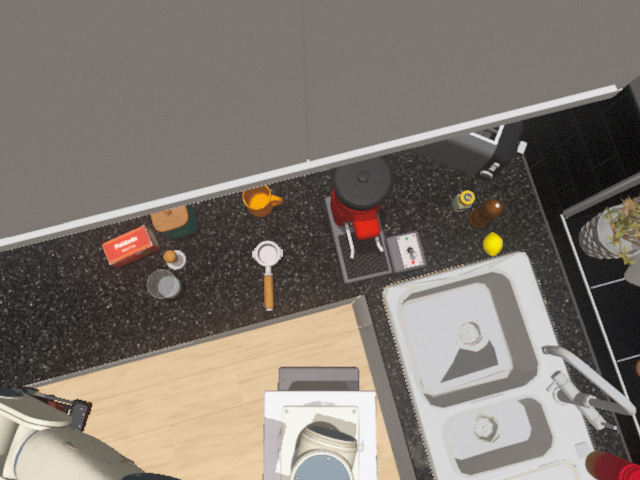

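The scene view shows the portafilter (head at about 299,256; handle to 275,285), the grinder (around 390,220) and its switch (424,283). In the top view the portafilter head is at (267,253) with the handle to (268,310). The grinder's fork is around (365,240) and the switch at (410,252). I'll make zoomed crops.

```bash
cat > h.py <<'E'
import numpy as np, cv2
from bench import vision
def ray(n,u,v,cal=None):
    c=cal or vision.get_calibration(n); K=np.array(c["K"]);T=np.array(c["world_from_camera"])
    d=T[:3,:3]@np.array([(u-K[0,2])/K[0,0],-(v-K[1,2])/K[1,1],-1]); return T[:3,3],d/np.linalg.norm(d)
def plane(n,u,v,z,cal=None):
    o,d=ray(n,u,v,cal); return o+d*(z-o[2])/d[2]
def tri(*rs):
    A=sum(np.eye(3)-np.outer(d,d) for o,d in rs); b=sum((np.eye(3)-np.outer(d,d))@o for o,d in rs)
    p=np.linalg.solve(A,b); return p,[np.linalg.norm(np.cross(p-o,d)) for o,d in rs]
def proj(n,p,cal=None):
    c=cal or vision.get_calibration(n); K=np.array(c["K"]);T=np.array(c["world_from_camera"])
    q=T[:3,:3].T@(np.asarray(p,float)-T[:3,3]); return np.array([K[0,2]-K[0,0]*q[0]/q[2],K[1,2]+K[1,1]*q[1]/q[2]])
E
python3 - <<'E'
import cv2
from h import *
a=cv2.imread("pics/top0.png")[150:320,232:452]; b=cv2.imread("pics/scene0.png")[215:315,265:445]
a=cv2.resize(a,None,fx=3.5,fy=3.5,interpolation=3); b=cv2.resize(b,None,fx=4.4,fy=4.4,interpolation=3)
cv2.imwrite("pics/topc.png",a);cv2.imwrite("pics/scenec.png",b)
E
```

```text
(no output)
```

View pics/topc.png

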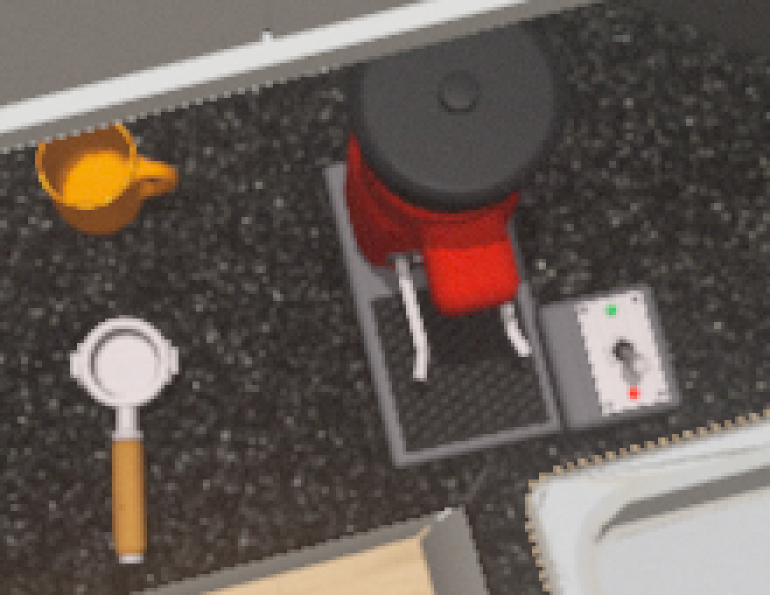

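View pics/scenec.png

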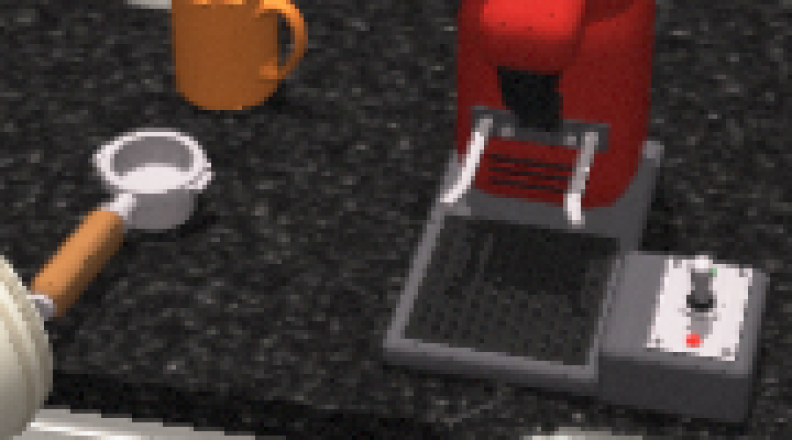

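The top crop shows, in crop pixels:
- Fork tips at (420,378) and (525,353).
- Foot front corners at (398,465) and (558,430).
- Red mark at (633,393) and green mark at (611,310).
- Portafilter head at (124,362), handle end at (130,560).

The scene crop shows:
- Fork tips at (447,200) and (575,220).
- Red mark at (694,341).
- Portafilter rim at (158,160).

```bash
python3 - <<'E'
from h import *
T=lambda u,v:(232+u/3.5,150+v/3.5); S=lambda u,v:(265+u/4.4,215+v/4.4)
p={}
def show(n,t,s):
    P,r=tri(ray("top",*T(*t)),ray("scene",*S(*s))); p[n]=P; print(n,P.round(1),np.round(r,1))
show("tipL",(420,377),(447,199)); show("tipR",(526,353),(576,219))
show("footFL",(398,465),(386,352)); show("footFR",(558,430),(596,376))
show("red",(633,393),(694,341))
show("lugL",(75,362),(98,160)); show("lugR",(174,360),(208,177))
show("hnd_front_top",(130,440),(120,215))
P=lambda t,z:plane("top",*T(*t),z)[:2]
print("foot corners z30",P((398,465),30),P((558,430),30),P((328,168),30))
r,g=P((633,393),58),P((611,310),58); print("red/green",r,g,np.degrees(np.arctan2(*(g-r)[::-1])))
h,e=P((124,362),42),P((130,558),31); print("head",h,e,np.degrees(np.arctan2(*(h-e)[::-1])),np.linalg.norm(h-e))
f=P((398,465),30)-P((558,430),30); print(np.linalg.norm(f),np.degrees(np.arctan2(*f[::-1]))-90)
f=P((328,168),30)-P((398,465),30); print(np.linalg.norm(f),np.degrees(np.arctan2(*f[::-1])))
f=p["tipL"]-p["tipR"]; print(np.linalg.norm(f),np.degrees(np.arctan2(*f[:2][::-1]))-90)
E
```

```text
tipL [522.8 -88.7 104.9] [2.2 2.2]
tipR [ 542.3 -173.7  104.2] [1.7 1.7]
footFL [461.1 -74.9  13.8] [1.3 1.3]
footFR [ 491.  -211.4   22.3] [3.3 3.3]
red [ 517.3 -268.5   54.5] [2.1 2.1]
lugL [545.7 199.7  25.6] [0.6 0.6]
lugR [547.6 112.1  38. ] [3.1 3.1]
hnd_front_top [480.7 146.6  38.7] [4.4 4.4]
foot corners z30 [458.74312611 -72.91840925] [ 488.34374731 -207.34325129] [714.75993662 -14.86492314]
red/green [ 515.73467969 -265.96302148] [ 585.49321805 -249.86945957] 12.991058967581992
head [543.47320106 156.2094332 ] [381.34694814 149.19759322] 2.476456591807973 162.27781051757194
137.64532296744343 12.418458363209979
262.51631285439845 12.776140192987738
87.186110149291 12.896992985933807
```

```bash
cat >> h.py <<'E'
from scipy.spatial.transform import Rotation as Ro
from bench import monitor
def down(yaw,lean=0):  # tool z down, tool y at world yaw+90 deg; lean about tool y
    a=np.radians(yaw); y=np.array([-np.sin(a),np.cos(a),0]); z=np.array([0,0,-1.]); x=np.cross(y,z)
    return Ro.from_matrix(np.c_[x,y,z])*Ro.from_rotvec([0,np.radians(lean),0])
def go(p,yaw,lean=0,s=None):
    """prints turn (units of 5deg, tool axes), then shift in units of 30mm in the turned tool axes"""
    s=s or monitor.get_state(); R=Ro.from_quat(s["orientation"]); D=down(yaw,lean)
    print("tcp",np.round(s["tcp_pos"],1),"turn",((R.inv()*D).as_rotvec(degrees=True)/5).round(2),
      "shift now-axes",(R.inv().apply(np.array(p)-s["tcp_pos"])/30).round(2),"shift after turn",(D.inv().apply(np.array(p)-s["tcp_pos"])/30).round(2))
E
python3 - <<'E'
from h import *
s=monitor.get_state();c=vision.get_calibration("wrist");T=np.array(c["world_from_camera"]);R=Ro.from_quat(s["orientation"])
print(np.round(c["K"],1).tolist(), "cam in tool",R.inv().apply(T[:3,3]-s["tcp_pos"]).round(1),"look",R.inv().apply(-T[:3,2]).round(3),"right",R.inv().apply(T[:3,0]).round(2))
go((448,152,200),2.5)
E
```

```text
[[405.8, 0.0, 320.6], [0.0, 405.8, 238.4], [0.0, 0.0, 1.0]] cam in tool [  74.8   -0.8 -186.7] look [-0.273 -0.001  0.962] right [0. 1. 0.]
tcp [141.  608.3 197. ] turn [-0.02 -0.   -3.11] shift now-axes [-13.4  -12.51  -0.08] shift after turn [ -9.56 -15.64  -0.1 ]
```

>>> step_arm(moves="-0.95 -0.9 0 0 0 0;-0.95 -0.9 0 0 0 0;-0.95 -0.9 0 0 0 0;-0.95 -0.9 0 0 0 0;-0.95 -0.9 0 0 0 0;-0.95 -0.9 0 0 0 0;-0.95 -0.9 0 0 0 0;-0.95 -0.9 0 0 0 0")

```text
time_s: 1.1
tcp_pos: [314.8, 345.7, 197.5]
orientation: [0.114, 0.994, -0.0, -0.0]
ft_force: [-0.3, -0.9, -0.2]
finger_gap: 87.6
gripper_force: 0.0
```

>>> step_arm(moves="-0.95 -0.9 0 0 0 0;-0.95 -0.9 0 0 0 0;-0.95 -0.9 0 0 0 0;-0.95 -0.9 0 0 0 0;0 0 0 0 0 -1;0 0 0 0 0 -1;0 0 0 0 0 -1;0 0 0 0 0 -0.1")

```text
time_s: 2.1
tcp_pos: [400.9, 215.8, 197.5]
orientation: [-0.021, 1.0, -0.0, -0.0]
ft_force: [-0.1, -0.9, -0.2]
finger_gap: 88.0
gripper_force: 0.0
```

```bash
python3 - <<'E'
from h import *
import pickle
c=vision.get_calibration("wrist");im=vision.grab_frame("wrist")[:,:,::-1]
cv2.imwrite("pics/w1.png",im);pickle.dump(c,open("w1.pkl","wb"))
go((448,152,200),2.5)
E
```

```text
tcp [400.9 215.9 197.5] turn [-0.   -0.   -0.02] shift now-axes [-1.48 -2.19 -0.08] shift after turn [-1.47 -2.2  -0.08]
```

>>> step_arm(moves="-0.75 -1 0 0 0 0;-0.75 -1 0 0 0 0;0 0 0 0 0 0")

```text
time_s: 2.52
tcp_pos: [449.7, 156.8, 197.6]
orientation: [-0.019, 1.0, -0.0, 0.0]
ft_force: [-0.3, 0.1, 0.1]
finger_gap: 87.8
gripper_force: 0.0
```

```bash
python3 - <<'E'
from h import *
import pickle
c=vision.get_calibration("wrist");im=vision.grab_frame("wrist")[:,:,::-1]
cv2.imwrite("pics/w2.png",im);pickle.dump(c,open("w2.pkl","wb"))
a=cv2.imread("pics/w1.png");cv2.imwrite("pics/w12.png",cv2.resize(np.vstack([a,im]),(400,600)))
for n in "12":
    c=pickle.load(open(f"w{n}.pkl","rb")); a=cv2.imread(f"pics/w{n}.png")
    h=cv2.cvtColor(a,cv2.COLOR_BGR2HSV); m=cv2.inRange(h,(8,110,60),(22,255,255))
    k,l,st,ce=cv2.connectedComponentsWithStats(m)
    for i in np.argsort(-st[1:,4])[:4]+1: print(n,st[i].tolist(),ce[i].round(1), plane("wrist",*ce[i],46,c).round(1))
go((448,152,200),2.5)
E
```

```text
1 [218, 430, 422, 50, 9154] [414.3 466. ] [660.6 322.4  46. ]
1 [228, 187, 36, 107, 3188] [246.3 239.4] [425.4 151.2  46. ]
1 [531, 352, 49, 83, 1860] [560.3 393.4] [567.6 454.6  46. ]
1 [63, 351, 48, 84, 1844] [ 81.1 393.4] [588.1 -10.2  46. ]
2 [264, 414, 376, 66, 10688] [416.9 458.2] [700.3 264.2  46. ]
2 [297, 133, 33, 112, 3310] [313.5 187.5] [426.6 148.8  46. ]
2 [531, 352, 49, 83, 1863] [560.3 393.5] [617.7 395.3  46. ]
2 [63, 351, 48, 84, 1842] [ 81.1 393.3] [636.3 -70.   46. ]
tcp [448.8 157.5 197.5] turn [ 0.   -0.01 -0.05] shift now-axes [ 0.03 -0.18 -0.08] shift after turn [ 0.03 -0.18 -0.08]
```

View pics/w12.png

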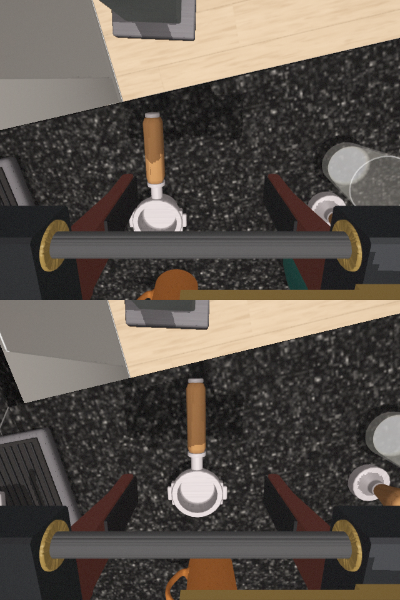

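Both wrist views (up is towards the robot) show the portafilter. In the lower view the handle centre is at about (313,187) full-scale and the head at about (314,310), almost centred between the fingers. I'll take the axis and height from these.

```bash
python3 - <<'E'
from h import *
import pickle
rs=[]
for n in "12":
    c=pickle.load(open(f"w{n}.pkl","rb")); a=cv2.imread(f"pics/w{n}.png")
    h=cv2.cvtColor(a,cv2.COLOR_BGR2HSV); m=cv2.inRange(h,(8,110,60),(22,255,255))
    k,l,st,ce=cv2.connectedComponentsWithStats(m); i=np.argsort(-st[1:,4])[1]+1
    ys,xs=np.where(l==i); rs.append(ray("wrist",*ce[i],c))
    rows=[(v,xs[ys==v].mean(),np.ptp(xs[ys==v])+1) for v in range(ys.min()+6,ys.max()-5,4)]
    P=np.array([plane("wrist",u,v,40,c) for v,u,_ in rows]); f=np.polyfit(P[:,0],P[:,1],1)
    print(n,"yaw",np.degrees(np.arctan(f[0])),"y@x=450",np.polyval(f,450),"ends",plane("wrist",xs[ys==ys.min()].mean(),ys.min(),44,c).round(1),plane("wrist",xs[ys==ys.max()].mean(),ys.max(),44,c).round(1))
    # silver head: bright low-sat blob
    m=((h[...,1]<45)&(h[...,2]>120)).astype(np.uint8); k,l,st,ce=cv2.connectedComponentsWithStats(m)
    for j in np.argsort(-st[1:,4])[:5]+1: print(st[j].tolist(),ce[j].round(1),plane("wrist",*ce[j],42,c).round(1))
print("handle centroid",*tri(*rs))
E
```

```text
1 yaw 2.786936817685736 y@x=450 151.26583201409895 ends [379.7 159.   44. ] [476.4 151.7  44. ]
[0, 0, 198, 208, 32522] [83.3 97.5] [314.1  21.2  42. ]
[207, 290, 92, 80, 4061] [252.1 340.9] [526.  155.3  42. ]
[524, 234, 116, 95, 3863] [560.8 266.7] [439.7 431.1  42. ]
[268, 0, 44, 62, 1674] [295.5  34. ] [260.8 189.4  42. ]
[498, 312, 56, 50, 1166] [522.4 328.8] [502.3 407.8  42. ]
2 yaw 2.7580351864905515 y@x=450 149.82111714058325 ends [382.5 146.9  44. ] [476.4 151.   44. ]
[0, 0, 209, 165, 26960] [96.2 73.2] [343.8 -25.2  42. ]
[268, 243, 99, 105, 5460] [314.5 302.6] [533.1 153.4  42. ]
[597, 184, 43, 81, 2517] [621.6 221. ] [445.7 416.3  42. ]
[564, 267, 60, 55, 1970] [590.8 291.9] [512.4 404.3  42. ]
[0, 210, 120, 151, 1863] [ 74.1 265. ] [505.2 -62.7  42. ]
handle centroid [428.70008254 148.85570584  33.76565103] [np.float64(0.3087527089717034), np.float64(0.3087527089718065)]
```

```bash
python3 - <<'E'
from h import *
import pickle
c=pickle.load(open("w2.pkl","rb")); a=cv2.imread("pics/w2.png");h=cv2.cvtColor(a,cv2.COLOR_BGR2HSV)
m=((h[...,1]<45)&(h[...,2]>120)).astype(np.uint8); k,l,st,ce=cv2.connectedComponentsWithStats(m)
i=np.argsort(-st[1:,4])[1]+1; ys,xs=np.where(l==i)
print("far rim",plane("wrist",xs[ys==ys.max()].mean(),ys.max(),42,c).round(1),"neck start",plane("wrist",xs[ys==ys.min()].mean(),ys.min(),40,c).round(1))
print("lugs",plane("wrist",xs.min(),ys[xs==xs.min()].mean(),35,c).round(1),plane("wrist",xs.max(),ys[xs==xs.max()].mean(),35,c).round(1))
a=np.radians(2.7); H=np.array([540,0]); print(149.8+90*np.tan(a))
go((446,149.6,12),2.7)
E
```

```text
far rim [578.9 156.   42. ] neck start [476.2 163.3  40. ]
lugs [540.  109.9  35. ] [536.9 201.8  35. ]
154.04429225897326
tcp [448.8 157.5 197.5] turn [ 0.   -0.01 -0.09] shift now-axes [ 0.1  -0.26  6.18] shift after turn [ 0.1  -0.26  6.18]
```

>>> step_arm(moves="0.15 -0.26 1 0 0 -0.09;0 0 1 0 0 0;0 0 1 0 0 0;0 0 1 0 0 0;0 0 1 0 0 0;0 0 0.8 0 0 0;0 0 0.38 0 0 0;0 0 0 0 0 0", fingers=1)

```text
time_s: 3.58
tcp_pos: [443.7, 150.3, 11.9]
orientation: [-0.025, 1.0, -0.0, -0.001]
ft_force: [-0.1, 0.2, -0.2]
finger_gap: 87.8
gripper_force: 0.0
```

>>> step_arm(moves="0 0 0 0 0 0;0 0 0 0 0 0;0 0 0 0 0 0;0 0 0 0 0 0;0 0 0 0 0 0", fingers=-1, newtons=55)

```text
time_s: 4.2
tcp_pos: [444.5, 149.9, 12.4]
orientation: [-0.025, 1.0, 0.0, 0.0]
ft_force: [-1.2, -1.2, 0.7]
finger_gap: 41.5
gripper_force: 0.0
```

>>> step_arm(moves="0 0 0 0 0 0;0 0 0 0 0 0;0 0 0 0 0 0;0 0 0 0 0 0")

```text
time_s: 4.7
tcp_pos: [444.5, 150.0, 12.3]
orientation: [-0.025, 1.0, 0.0, -0.0]
ft_force: [-0.5, 0.9, 0.4]
finger_gap: 25.4
gripper_force: 55.0
```

>>> step_arm(moves="0 0 -0.3 0 0 0;0 0 -0.7 0 0 0;0 0 -1 0 0 0;0 0 -1 0 0 0;0 0 -1 0 0 0;0 0 0 0 0 0")

```text
time_s: 5.45
tcp_pos: [445.6, 150.3, 134.1]
orientation: [-0.025, 1.0, 0.001, 0.002]
ft_force: [-0.1, -0.0, -3.5]
finger_gap: 25.4
gripper_force: 55.0
```

```bash
python3 - <<'E'
from h import *
go((391,-161,130),12.8)
E
```

```text
tcp [445.6 150.3 134.1] turn [ 0.01  0.05 -1.98] shift now-axes [  2.34 -10.27   0.12] shift after turn [ 4.07 -9.72  0.14]
```

>>> step_arm(moves="0.4 -0.8 0 0 0 0;0.4 -1 0 0 0 0;0.4 -1 0 0 0 0;0.4 -1 0 0 0 0;0.4 -1 0 0 0 0;0.34 -1 0 0 0 0;0 -1 0 0 0 0;0 -1 0 0 0 0")

```text
time_s: 6.45
tcp_pos: [384.8, -88.0, 131.1]
orientation: [-0.025, 1.0, 0.0, -0.001]
ft_force: [-0.1, 0.1, -3.2]
finger_gap: 25.7
gripper_force: 55.0
```

>>> step_arm(moves="0 -1 0 0 0 0;0 -1 0 0 0 0;0 -0.47 0.1 0 0 0;0 0 0 0 0 -0.5;0 0 0 0 0 -0.7;0 0 0 0 0 -0.5;0 0 0 0 0 -0.28;0 0 0 0 0 0")

```text
time_s: 7.45
tcp_pos: [389.6, -160.9, 128.8]
orientation: [-0.111, 0.994, 0.0, -0.0]
ft_force: [0.4, -0.7, -3.1]
finger_gap: 25.5
gripper_force: 55.0
```

```bash
python3 - <<'E'
from h import *
import pickle
c=vision.get_calibration("wrist");im=vision.grab_frame("wrist")[:,:,::-1]
cv2.imwrite("pics/w3.png",im);pickle.dump(c,open("w3.pkl","wb"))
c=vision.get_calibration("scene");im=vision.grab_frame("scene")[:,:,::-1]; cv2.imwrite("pics/s3.png",im)
cv2.imwrite("pics/t3.png",vision.grab_frame("top")[:,:,::-1])
go((391,-161,130),12.8)
E
```

```text
tcp [ 389.9 -161.1  129.1] turn [ 0. -0. -0.] shift now-axes [-0.04 -0.   -0.03] shift after turn [-0.04 -0.   -0.03]
```

View pics/w3.png

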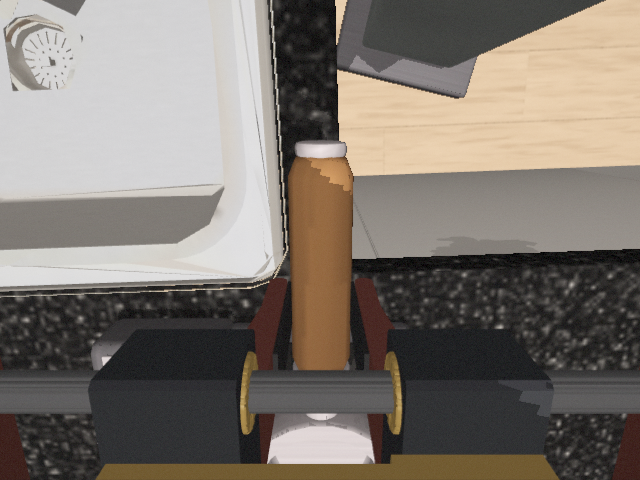

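The wrist view shows the handle straight between the fingers (centre column about 321). The fork is hidden, so I'll align with the top and scene views.

```bash
python3 - <<'E'
from h import *
a=cv2.imread("pics/t3.png")[205:305,325:425]; b=cv2.imread("pics/s3.png")[205:305,340:440]
f=lambda i:cv2.resize(i,None,fx=4,fy=4,interpolation=3)
cv2.imwrite("pics/c3.png",np.hstack([f(a),f(b)]))
E
```

```text
(no output)
```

View pics/c3.png

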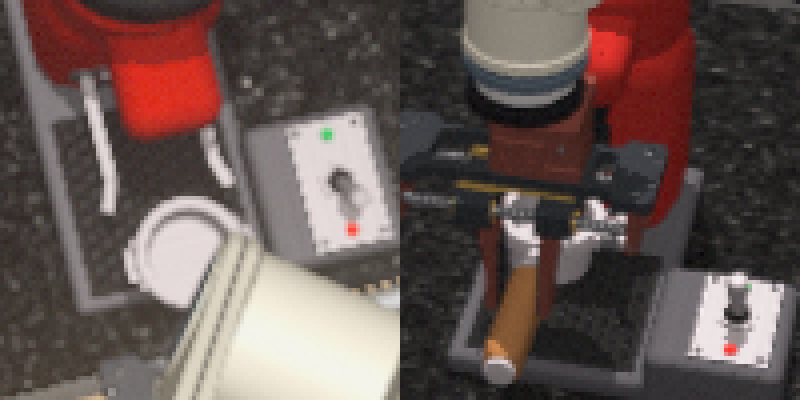

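The left half (top view) shows the left fork arm from (90,80) to (107,210), the right tip at (225,180), and the held head around (190,255). The right half shows the portafilter held level. Next I'll measure arm centre lines and head offset from the masks in the same top view.

```bash
python3 - <<'E'
from h import *
s=monitor.get_state(); g=cv2.imread("pics/t3.png"); h=cv2.cvtColor(g,cv2.COLOR_BGR2HSV)
y=np.radians(12.8);ux=np.array([np.cos(y),np.sin(y)]);uy=np.array([-ux[1],ux[0]])
O=np.array([581,-118.])
loc=lambda P:((P[:2]-O)@ux,(P[:2]-O)@uy)
m=((h[...,1]<50)&(h[...,2]>150)).astype(np.uint8)
def scan(name,r0,r1,c0,c1,z):
    out=[]
    for v in range(r0,r1,3):
        w=np.clip(g[v,c0:c1].mean(1)-110,0,None); 
        if w.sum()<60: continue
        u=(np.arange(c0,c1)*w).sum()/w.sum(); out.append(np.round(loc(plane("top",u,v,z)),1).tolist())
    print(name,out)
scan("armL",226,259,344,356,103); scan("armR",236,252,373,384,103)
hd=TC=np.array(s["tcp_pos"])[:2]+95*ux
print("nominal head local",loc(hd))
# rim points: outer edge of the bright head, left/top
z=s["tcp_pos"][2]-12.3+42
roi=m[250:282,352:390]; ys,xs=np.where(roi); xs+=352; ys+=250
pts=[(xs[ys==v].min(),v) for v in range(ys.min()+2,270,2)]+[(u,ys[xs==u].min()) for u in range(362,380,2)]
P=np.array([loc(plane("top",u,v,z)) for u,v in pts]); print(np.round(P,1).tolist())
A=np.c_[2*P,np.ones(len(P))]; q=np.linalg.lstsq(A,(P**2).sum(1),rcond=None)[0]; print("circle",q[:2],np.sqrt(q[2]+q[0]**2+q[1]**2))
E
```

```text
armL [[41.2, 37.5], [32.4, 38.0], [23.5, 38.0], [14.6, 37.9], [5.6, 37.5], [-3.3, 37.2], [-11.9, 37.8], [-20.8, 37.7], [-29.4, 38.1], [-37.7, 40.5], [-45.7, 43.5]]
armR [[-14.8, -40.1], [-23.4, -39.1], [-32.0, -38.1], [-41.4, -41.1], [-50.2, -41.1]]
nominal head local (np.float64(-100.94524480335168), np.float64(0.26915076833220614))
[[-43.0, 45.5], [-48.3, 46.8], [-53.6, 48.1], [-64.9, 23.0], [-69.6, 26.9], [-74.3, 30.8], [-78.9, 34.7], [-83.0, 41.3], [-87.7, 45.2], [-64.9, 23.0], [-63.4, 17.1], [-59.3, 10.6], [-60.5, 5.3], [-59.0, -0.6], [-60.2, -5.9], [-61.4, -11.2], [-65.2, -15.8], [-66.4, -21.0]]
circle [-63.2612605   18.28591308] 24.922635616511183
```

>>> step_arm(moves="0 -0.07 0.6 0 0 0;0 0 0.5 0 0 0;-0.5 0 0 0 0 0;-0.5 0 0 0 0 0;-0.5 0 0 0 0 0;-0.4 0 0 0 0 0;0 0 0 0 0 0")

```text
time_s: 8.48
tcp_pos: [447.2, -150.5, 96.5]
orientation: [-0.112, 0.994, -0.0, 0.0]
ft_force: [-0.1, 0.6, -3.5]
finger_gap: 25.6
gripper_force: 55.0
```

>>> step_arm(moves="-0.3 0 0 0 0 0;-0.3 0 0 0 0 0;0 0 0 0 0 0")

```text
time_s: 8.85
tcp_pos: [464.4, -146.8, 96.4]
orientation: [-0.112, 0.994, -0.0, 0.0]
ft_force: [-0.6, -0.0, -3.7]
finger_gap: 25.5
gripper_force: 55.0
```

>>> step_arm(moves="-0.25 0 0 0 0 0;-0.25 0 0 0 0 0;0 0 0 0 0 0")

```text
time_s: 9.22
tcp_pos: [478.9, -143.4, 96.3]
orientation: [-0.112, 0.994, -0.0, 0.0]
ft_force: [0.7, -0.0, -3.7]
finger_gap: 25.4
gripper_force: 55.0
```

>>> step_arm(moves="-0.15 0 0 0 0 0;-0.1 0 0 0 0 0;0 0 0 0 0 0")

```text
time_s: 9.6
tcp_pos: [485.7, -141.7, 96.3]
orientation: [-0.111, 0.994, -0.0, 0.0]
ft_force: [-0.0, -0.6, -3.6]
finger_gap: 25.6
gripper_force: 55.0
```

>>> step_arm(moves="-0.1 0 0 0 0 0;0 0 0 0 0 0")

```text
time_s: 9.85
tcp_pos: [486.1, -140.9, 95.6]
orientation: [-0.111, 0.994, 0.001, -0.002]
ft_force: [-5.8, -2.6, -2.4]
finger_gap: 25.5
gripper_force: 55.0
```

>>> step_arm(moves="0.03 0 0.1 0 0 0;0 0 0.07 0 0 0;0 0 0 0 0 0")

```text
time_s: 10.22
tcp_pos: [486.1, -141.2, 90.9]
orientation: [-0.111, 0.994, 0.0, -0.001]
ft_force: [-6.3, -1.0, 0.9]
finger_gap: 25.4
gripper_force: 55.0
```

>>> step_arm(moves="0 0 0.06 0 0 0;0 0 0 0 0 0")

```text
time_s: 10.48
tcp_pos: [486.0, -141.3, 89.4]
orientation: [-0.111, 0.994, 0.0, -0.001]
ft_force: [-7.5, -2.2, 2.4]
finger_gap: 25.2
gripper_force: 55.0
```

```bash
python3 - <<'E'
from h import *
a=vision.grab_frame("top")[:,:,::-1];b=vision.grab_frame("scene")[:,:,::-1]
cv2.imwrite("pics/t4.png",a);cv2.imwrite("pics/s4.png",b)
f=lambda i:cv2.resize(i,None,fx=4,fy=4,interpolation=3)
cv2.imwrite("pics/c4.png",np.hstack([f(a[200:300,325:425]),f(b[205:305,340:440])]))
s=monitor.get_state();print(s["tcp_pos"],s["ft_force"])
E
```

```text
[ 486.03525669 -141.25701577   89.39685617] [-8.2093043  -1.98349905  3.37137923]
```

View pics/c4.png

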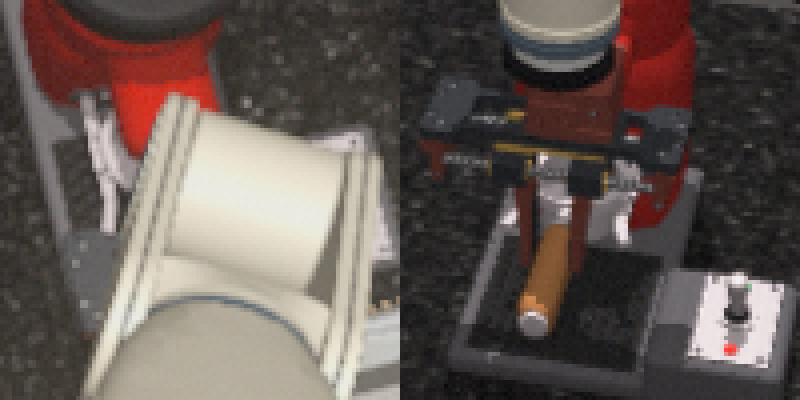

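The portafilter head sits between the arms with the handle straight out to the front (handle end at about (535,320) in the right half). It is resting and pressed on the stop, so I'll release it.

>>> step_arm(moves="0 0 0 0 0 0;0 0 0 0 0 0;0 0 0 0 0 0;0 0 0 0 0 0;0 0 0 0 0 0;0 0 0 0 0 0", fingers=1)

```text
time_s: 11.32
tcp_pos: [487.5, -141.3, 89.4]
orientation: [-0.111, 0.994, -0.0, 0.0]
ft_force: [-0.0, 0.9, 0.1]
finger_gap: 81.8
gripper_force: 0.0
```

>>> step_arm(moves="0.1 0 -1 0 0 0;0.1 0 -1 0 0 0;0 0 -1 0 0 0;0 0 -0.5 0 0 0;0 0 0 0 0 0")

```text
time_s: 11.95
tcp_pos: [482.2, -142.8, 195.0]
orientation: [-0.111, 0.994, -0.0, 0.001]
ft_force: [-0.6, 0.1, 0.1]
finger_gap: 87.7
gripper_force: 0.0
```

```bash
python3 - <<'E'
from h import *
import pickle
im=vision.grab_frame("wrist")[:,:,::-1]; c=vision.get_calibration("wrist")
cv2.imwrite("pics/w5.png",im);pickle.dump(c,open("w5.pkl","wb"))
h=cv2.cvtColor(im,cv2.COLOR_BGR2HSV); m=cv2.inRange(h,(8,110,50),(22,255,255)); m[:, :200]=0; m[:,440:]=0
k,l,st,ce=cv2.connectedComponentsWithStats(m)
for i in np.argsort(-st[1:,4])[:2]+1:
    ys,xs=np.where(l==i)
    P=np.array([plane("wrist",xs[ys==v].mean(),v,77+40,c) for v in range(ys.min()+6,ys.max()-5,4)]); 
    if len(P)<5: continue
    f=np.polyfit(P[:,0],P[:,1],1)
    print(st[i],"yaw",np.degrees(np.arctan(f[0])),"widths",[int((ys==v).sum()) for v in np.linspace(ys.min()+8,ys.max()-8,5).astype(int)],"ends",P[0].round(1),P[-1].round(1))
s=monitor.get_state();print(s["tcp_pos"],s["ft_force"],s["finger_gap"])
cv2.imwrite("pics/s5.png",vision.grab_frame("scene")[:,:,::-1])
E
```

```text
[ 302  150   40  141 5260] yaw 12.863120215412495 widths [38, 40, 38, 38, 34] ends [ 427.8 -155.2  117. ] [ 513.3 -135.6  117. ]
[ 481.54936004 -142.52877026  194.04352808] [ 0.11596236  0.56421965 -0.17988328] 88.13373145692383
```

The wrist measurement gives the handle yaw as 12.9° after release, which matches the grinder. Now I'll work out the switch approach.

```bash
python3 - <<'E'
from h import *
y=np.radians(12.8);ux=np.array([np.cos(y),np.sin(y)]);uy=np.array([-ux[1],ux[0]]);O=np.array([578.5,-120.4])
W=lambda x,yy,z:(*(O+x*ux+yy*uy),z)
go(W(-118,-130,150),12.8); print(W(-60,-130,60), proj("top",W(-81,-130,107)),proj("scene",W(-81,-130,107)))
# measure: bat (dark/grey) and marks in earlier views t3,s3
for n,f in(("top","t3"),("scene","s3")):
    h=cv2.cvtColor(cv2.imread(f"pics/{f}.png"),cv2.COLOR_BGR2HSV)
    for nm,m in (("red",cv2.inRange(h,(0,150,150),(8,255,255))|cv2.inRange(h,(172,150,150),(180,255,255))),("green",cv2.inRange(h,(45,120,100),(80,255,255)))):
        x0,x1,y0,y1=(385,425,230,270) if n=="top" else (405,440,265,305)
        q=np.zeros_like(m);q[y0:y1,x0:x1]=m[y0:y1,x0:x1];M=cv2.moments(q,True)
        if M["m00"]>1: u,v=M["m10"]/M["m00"],M["m01"]/M["m00"]; P=plane(n,u,v,58); print(n,nm,M["m00"],round(u,1),round(v,1),P.round(1),"local",((P[:2]-O)@ux).round(1),((P[:2]-O)@uy).round(1))
E
```

```text
tcp [ 481.1 -142.4  193.5] turn [ 0.01 -0.01 -0.  ] shift now-axes [ 0.6  -4.34  1.45] shift after turn [ 0.61 -4.34  1.45]
(np.float64(548.792343432197), np.float64(-260.46232591689125), 60) [415.65740236 255.34928799] [423.45180433 275.85476019]
top red 2.0 412.5 262.0 [ 516.6 -265.    58. ] local -92.4 -127.2
top green 3.0 406.3 238.3 [ 586.2 -249.2   58. ] local -21.0 -127.3
scene red 5.0 422.2 291.6 [ 518.1 -268.7   58. ] local -91.8 -131.2
```

>>> step_arm(moves="0.3 -0.5 -0.3 0 0 0;0.3 -1 0 0 0 0;0 -1 0 0 0 0;0 -1 0 0 0 0;0 -0.7 0 0 0 0;0 0 0 0 0 0", fingers=-1, newtons=20)

```text
time_s: 12.8
tcp_pos: [491.8, -270.8, 203.0]
orientation: [-0.111, 0.994, 0.0, -0.0]
ft_force: [-1.0, 0.1, -0.5]
finger_gap: 31.3
gripper_force: 0.0
```

>>> step_arm(moves="0 -0.07 0.7 0 0 0;0 0 1 0 0 0;0 0 1 0 0 0;0 0 0.7 0 0 0;0 0 0.3 0 0 0;0 0 0 0 0 0")

```text
time_s: 13.55
tcp_pos: [492.2, -270.9, 92.2]
orientation: [-0.112, 0.994, 0.0, -0.0]
ft_force: [-0.5, -0.4, 0.3]
finger_gap: 0.4
gripper_force: 0.0
```

```bash
python3 - <<'E'
from h import *
b=vision.grab_frame("scene")[:,:,::-1]; t=vision.grab_frame("top")[:,:,::-1]
f=lambda i:cv2.resize(i,None,fx=4,fy=4,interpolation=3)
cv2.imwrite("pics/c6.png",np.hstack([f(t[200:300,345:445]),f(b[205:305,360:460])]))
E
```

```text
(no output)
```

View pics/c6.png

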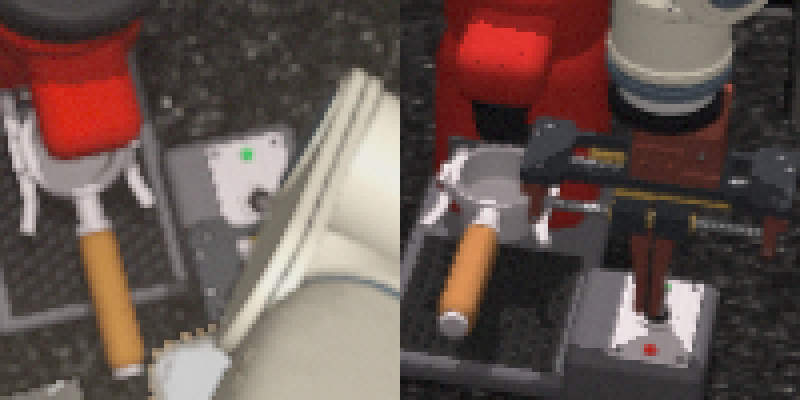

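The portafilter sits home in the fork with its handle straight. The closed fingers are in front of the bat, near (648,310) in the right half. I'll push it on.

>>> step_arm(moves="-0.4 -0.07 0 0 0 0;-0.4 0 0 0 0 0;-0.3 0 0 0 0 0;-0.2 0 0 0 0 0;0 0 0 0 0 0")

```text
time_s: 14.28
tcp_pos: [531.4, -264.7, 92.3]
orientation: [-0.112, 0.994, 0.0, -0.0]
ft_force: [-0.6, 0.2, 0.3]
finger_gap: 0.5
gripper_force: 0.0
```

>>> step_arm(moves="-0.15 0 0 0 0 0;-0.15 0 0 0 0 0;0 0 0 0 0 0")

```text
time_s: 14.65
tcp_pos: [540.1, -262.9, 92.4]
orientation: [-0.112, 0.994, -0.0, 0.0]
ft_force: [-0.8, 0.1, -0.3]
finger_gap: 0.4
gripper_force: 0.0
```

>>> step_arm(moves="0.3 0 -0.6 0 0 0;0 0 -1 0 0 0;0 0 -1 0 0 0;0 0 -0.6 0 0 0;0 0 0 0 0 0")

```text
time_s: 15.28
tcp_pos: [531.5, -265.5, 190.2]
orientation: [-0.111, 0.994, -0.001, 0.001]
ft_force: [0.4, -0.1, -0.4]
finger_gap: 0.2
gripper_force: 0.0
```

```bash
python3 - <<'E'
from h import *
b=vision.grab_frame("scene")[:,:,::-1]; t=vision.grab_frame("top")[:,:,::-1]
cv2.imwrite("pics/s7.png",b);cv2.imwrite("pics/t7.png",t)
f=lambda i:cv2.resize(i,None,fx=6,fy=6,interpolation=3); o=cv2.imread("pics/s3.png")
cv2.imwrite("pics/c7.png",np.vstack([np.hstack([f(t[230:280,385:435]),f(b[255:305,400:450])]),np.hstack([f(cv2.imread("pics/t3.png")[230:280,385:435]),f(o[255:305,400:450])])]))
E
```

```text
(no output)
```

View pics/c7.png

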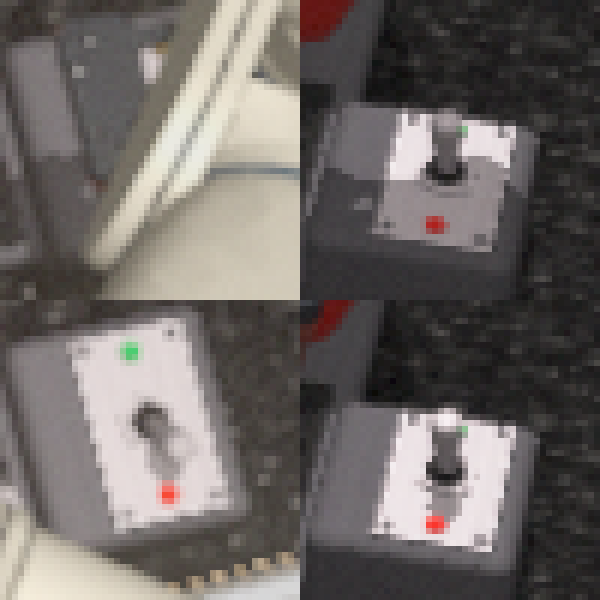

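Top row is now, bottom row is before (off). In the scene view the bat tip is still at about (447,115) rel. crop, much as before. I'll check it numerically against the projected on and off tips.

```bash
python3 - <<'E'
from h import *
y=np.radians(12.8);ux=np.array([np.cos(y),np.sin(y)]);uy=np.array([-ux[1],ux[0]]);O=np.array([578.5,-120.4])
W=lambda x,yy,z:(*(O+x*ux+yy*uy),z)
for x in(-83,-37): print(x,proj("scene",W(x,-130,111)).round(1),proj("top",W(x,-130,111)).round(1))
print(proj("scene",W(-60,-130,62)), proj("scene",W(-92,-130,58)),proj("scene",W(-22,-130,58)))
for f in("s3","s7"):
    g=cv2.imread(f"pics/{f}.png"); print(f); print(g[264:292,417:432].mean(2).astype(int))
E
```

```text
-83 [423.4 275.2] [416.1 255.8]
-37 [425.8 265.3] [412. 240.]
[423.49400584 283.43326626] [421.76876545 291.58193321] [425.28568404 276.3399097 ]
s3
[[ 25  35  47  41  35  30  32  34  38  44  50  41  40  42  38]
 [ 37  48  59  44  37  36  36  42  44  41  41  35  36  36  33]
 [ 24  32  41  40  33  32  31  45  48  40  35  27  28  23  24]
 [ 23  25  37  36  27  20  34  39  38  35  31  34  34  28  25]
 [ 23  25  36  45  35  31  34  36  35  31  30  32  32  30  27]
 [ 25  25  30  33  39  44  46  48  44  42  40  31  36  40  35]
 [ 19  20  32  35  38  45  42  37  39  45  50  42  35  33  34]
 [ 25  31  31  34  36  41  33  31  38  39  35  32  33  28  30]
 [ 56  50  46  40  37  39  54  73  70  60  49  38  29  26  41]
 [142 106  98  97  80  95 153 196 171  92  61  32  33  32  36]
 [232 136 158 226 204 208 237 242 237 192  84  82  77  59  58]
 [230 155 187 224 185 185 232 242 231 197 203 209 198 156 135]
 [229 230 230 226 185 124 174 186 174 140 162 232 228 229 232]
 [229 230 231 230 215  88 101 109 107 102 160 230 228 229 232]
 [230 230 231 229 215  89  90  91  90 127 213 229 227 230 231]
 [229 
[... 1881 characters left out ...]
7 225]
 [229 232 229 227 205  63  84  90  83 104 169 142 141 146 166]
 [230 231 228 208  66  51  84  89  80  53 100 141 143 146 142]
 [231 230 215 128  49  33  63  83  77  33  76 144 139 145 142]
 [227 222 193 133  80  40  29  25  28  44  89 138 121 144 140]
 [144 141 129 123 133 103  69  52  64  96 123 150 145 144 142]
 [145 142 140 129 111 126 136 136 137 135 132 137 145 142 141]
 [145 143 142 145 141 131 118 115 118 124 124 134 144 144 139]
 [142 143 146 143 141 142 142 141 143 142 141 144 143 140 139]
 [145 143 145 145 142 143 143 142 142 142 141 144 143 138 141]
 [142 142 144 143 142 142 140 143 141 144 143 144 142 140 141]
 [142 145 142 138 107  95 111 141 144 141 146 145 141 140 143]]
```

```bash
python3 - <<'E'
from h import *
print("tcp c6",proj("scene",(492.2,-270.9,92.2)),proj("scene",(540.1,-262.9,92.4)))
im=cv2.imread("pics/c6.png")[:,400:]; g=im[1::4,1::4]
print("finger redness rows (full px) :")
for v in range(262,292,2):
    r=g[v-205].astype(int); idx=np.where((r[:,2]-r[:,0]>25))[0]; idx=idx[(idx>45)&(idx<80)]
    print(v,(idx+360).tolist())
s=monitor.get_state();print(s["tcp_pos"],s["joint_pos"])
E
```

```text
tcp c6 [420.34991538 287.97300132] [423.88876809 277.24679275]
finger redness rows (full px) :
262 [433]
264 [418, 419, 420, 421, 422]
266 [418, 419, 420, 421, 424, 425, 426, 427]
268 [418, 419, 420, 421, 424, 425, 426, 427]
270 [418, 419, 420, 421, 424, 425, 426]
272 [419, 420, 421, 423, 424, 425, 426]
274 [419, 420, 421, 423, 424, 425]
276 [419, 420, 423, 424, 425]
278 [419, 420, 423, 424, 425]
280 [418, 419, 420, 423, 424]
282 [419, 420, 423, 424]
284 []
286 []
288 []
290 []
[ 530.39362971 -264.74462569  187.90893402] [-4.83035319e-01  3.87926036e-01  1.71051409e+00 -1.17228494e-05
  1.04392124e+00 -2.27707264e+00]
```

```bash
python3 - <<'E'
from h import *
y=np.radians(12.8);uy=np.array([-np.sin(y),np.cos(y),0])
for f,t in(("s3",(389.9,-161.1,129.1)),("s4",(486,-141.3,89.4))):
    g=cv2.imread(f"pics/{f}.png").astype(int)
    for s in(1,-1):
        for dz in (0,10,20):
            print(f,s,dz,proj("scene",np.array(t)+s*18*uy+[0,0,dz]).round(1))
    for v in range(258,290,2):
        r=g[v]; idx=np.where((r[:,2]-r[:,0]>20)&(r[:,2]<150)&(r[:,1]-r[:,0]<15))[0]; print(v,idx[(idx>350)&(idx<400)].tolist())
E
```

```text
s3 1 0 [362.5 286.8]
s3 1 10 [362.5 284. ]
s3 1 20 [362.5 281.1]
s3 -1 0 [375.6 288.9]
s3 -1 10 [375.6 286. ]
s3 -1 20 [375.7 283.2]
258 [397]
260 [364, 397, 398, 399]
262 [360, 361, 362, 363, 364, 384, 397, 398, 399]
264 [360, 361, 362, 363, 364, 396, 397, 398, 399]
266 [360, 361, 362, 363, 375, 376, 377, 378, 379, 396, 397, 398, 399]
268 [360, 361, 362, 363, 375, 376, 377, 378, 379, 396, 397, 398]
270 [361, 362, 363, 375, 376, 377, 378]
272 [361, 362, 363, 375, 376, 377, 378]
274 [361, 362, 363, 367, 374, 375, 376, 377, 378]
276 [361, 362, 363, 366, 375, 376, 377, 378]
278 [361, 362, 363, 375, 376, 377, 378]
280 [361, 362, 363, 374, 375, 376, 377, 378]
282 [364, 374, 375, 376, 377]
284 [363, 375, 376]
286 [374]
288 [362]
s4 1 0 [370.7 275.8]
s4 1 10 [370.8 273.1]
s4 1 20 [370.8 270.4]
s4 -1 0 [383.1 277.7]
s4 -1 10 [383.2 275. ]
s4 -1 20 [383.3 272.3]
258 [369, 370, 371, 372, 383, 384, 385, 386, 398, 399]
260 [370, 371, 372, 383, 384, 385, 386, 397, 398, 399]
262 [370, 371, 372, 376, 383, 384, 385, 398, 399]
264 [370, 371, 372, 375, 382, 383, 384, 385]
266 [370, 371, 372, 374, 382, 383, 384, 385]
268 [370, 371, 372, 382, 383, 384, 385]
270 [370, 371, 372, 382, 383, 384, 385]
272 [372, 382, 383, 384]
274 [382]
276 []
278 []
280 [369, 380]
282 [369]
284 [376]
286 [378]
288 []
```

The bat is still off, and the finger ends show about 15 mm higher than the TCP in the pictures, so the fingers passed just over it. I'll go round again, lower.

>>> step_arm(moves="0.7 0 0 0 0 0;0.67 0 0 0 0 0;0 0 1 0 0 0;0 0 1 0 0 0;0 0 1 0 0 0;0 0 0.6 0 0 0;0 0 0.2 0 0 0;0 0 0 0 0 0")

```text
time_s: 16.38
tcp_pos: [490.8, -274.2, 74.5]
orientation: [-0.111, 0.994, 0.0, -0.0]
ft_force: [-0.0, 0.6, 0.4]
finger_gap: 0.5
gripper_force: 0.0
```

>>> step_arm(moves="-0.4 0 0 0 0 0;-0.4 0 0 0 0 0;-0.25 0 0 0 0 0;0 0 0 0 0 0")

```text
time_s: 16.88
tcp_pos: [522.3, -266.7, 74.4]
orientation: [-0.112, 0.994, -0.0, 0.0]
ft_force: [-2.2, 0.3, 1.0]
finger_gap: 0.2
gripper_force: 1.2
```

>>> step_arm(moves="-0.2 0 0 0 0 0;-0.2 0 0 0 0 0;0 0 0 0 0 0")

```text
time_s: 17.25
tcp_pos: [534.4, -264.5, 74.5]
orientation: [-0.112, 0.994, -0.0, 0.001]
ft_force: [-0.0, -0.3, -0.9]
finger_gap: 0.5
gripper_force: 0.0
```

>>> step_arm(moves="-0.15 0 0 0 0 0;0.2 0 -0.2 0 0 0;0.1 0 -1 0 0 0;0 0 -1 0 0 0;0 0 -1 0 0 0;0 0 0 0 0 0")

```text
time_s: 18.0
tcp_pos: [530.2, -266.3, 173.1]
orientation: [-0.111, 0.994, -0.001, 0.002]
ft_force: [0.1, 0.3, 0.5]
finger_gap: 0.1
gripper_force: 0.0
```

```bash
python3 - <<'E'
from h import *
b=vision.grab_frame("scene")[:,:,::-1]; cv2.imwrite("pics/s8.png",b); print(b[258:286,417:432].mean(2).astype(int))
s=monitor.get_state();print(s["time_s"],s["tcp_pos"])
E
```

```text
[[ 34  32  38  41  45  43  32  30  48  66  57  42  46  36  31]
 [ 31  31  27  36  52  58  44  39  34  32  30  28  33  34  48]
 [ 31  37  32  33  43  59  77  60  42  34  27  26  35  40  37]
 [ 29  34  26  30  35  41  44  42  40  35  29  31  46  51  43]
 [ 20  27  28  34  31  35  40  42  38  30  32  36  27  31  31]
 [ 19  33  35  33  32  33  44  47  49  49  42  45  38  30  31]
 [ 26  37  49  43  38  31  31  62  93  91  87  52  40  43  33]
 [ 33  51  60  41  38  36  64 146 204 142 135  96  38  37  31]
 [ 24  32  39  39  35  33  89 162 142 151 144 122  43  27  21]
 [ 24  20  34  35  30  25  71 128 125 135 131 109  42  24  27]
 [ 26  20  35  45  35  32  72 126 123 129 125 109  39  27  31]
 [ 21  26  34  31  36  48  74 113 122 125 122 103  41  40  34]
 [ 21  21  32  35  35  51  79 114 123 123 121  96  35  35  35]
 [ 19  32  32  33  35  47  75 115 125 126 112  74  32  30  33]
 [ 56  49  43  42  38  37  74 116 127 124 109  54  29  28  34]
 [141 104  99  97  83  81  90 118 125 122 102  41  30  31  37]
 [229 135 158 226 208 198 152 119 127 122 109  79  76  58  57]
 [229 151 185 228 228 218 123 122 126 126 156 210 196 155 130]
 [230 229 230 228 228 218 125 119 126 119 149 230 228 229 231]
 [229 229 229 229 228 221 128 122 125 122 159 230 226 228 231]
 [229 230 230 228 229 220 131 121 122 140 209 229 227 228 231]
 [228 230 230 228 230 218 129 122 121 152 226 225 226 230 229]
 [230 231 230 229 229 210 128 123 122 117 140 163 221 226 225]
 [230 231 230 227 204  51  94 121 107  82 117 142 141 145 166]
 [231 231 228 208  67  37  61  94  66  52  99 143 141 146 141]
 [231 230 216 128  49  27  23  28  29  24  78 143 141 145 139]
 [227 222 195 132  81  40  30  22  28  43  87 139 124 143 143]
 [144 141 128 123 133 102  65  54  63  97 124 150 144 143 141]]
18.05 [ 529.17436271 -265.71930354  171.33356296]
```

The switch is on: the bat tip is now at row 265, col 426, as predicted for on, since about t = 17.1 s. Next I'll move behind the bat, staying low.

>>> step_arm(moves="0 -0.2 0.6 0 0 0;-0.5 0 0.3 0 0 0;-0.7 0 0 0 0 0;-0.7 0 0 0 0 0;-0.5 0 0 0 0 0;0 0 0 0 0 0")

```text
time_s: 18.8
tcp_pos: [601.1, -254.7, 142.1]
orientation: [-0.112, 0.994, 0.0, -0.001]
ft_force: [-0.9, -0.9, 0.4]
finger_gap: 0.7
gripper_force: 0.0
```

>>> step_arm(moves="0 0 0.5 0 0 0;0 0 0.7 0 0 0;0 0 0.5 0 0 0;0 0 0.4 0 0 0;0 0 0 0 0 0")

```text
time_s: 19.42
tcp_pos: [599.7, -255.0, 79.0]
orientation: [-0.111, 0.994, 0.001, -0.001]
ft_force: [0.4, 0.2, -0.0]
finger_gap: 0.4
gripper_force: 0.0
```

>>> step_arm(moves="0 0 0.15 0 0 0;0 0 0 0 0 0;0 0 0 0 0 0;0 0 0 0 0 0;0 0 0 0 0 0;0 0 0 0 0 0;0 0 0 0 0 0;0 0 0 0 0 0")

```text
time_s: 20.42
tcp_pos: [600.5, -255.3, 75.9]
orientation: [-0.111, 0.994, -0.0, -0.0]
ft_force: [-0.2, -0.5, -0.5]
finger_gap: 0.5
gripper_force: 0.0
```

>>> step_arm(moves="0 0 0 0 0 0;0 0 0 0 0 0;0 0 0 0 0 0;0 0 0 0 0 0;0 0 0 0 0 0;0 0 0 0 0 0;0 0 0 0 0 0;0 0 0 0 0 0")

```text
time_s: 21.42
tcp_pos: [600.5, -255.3, 75.9]
orientation: [-0.111, 0.994, -0.0, 0.0]
ft_force: [0.3, 0.2, 0.3]
finger_gap: 0.6
gripper_force: 0.0
```

>>> step_arm(moves="0.4 0 0 0 0 0;0.4 0 0 0 0 0;0.2 0 0 0 0 0;0.2 0 0 0 0 0;0 0 0 0 0 0")

```text
time_s: 22.05
tcp_pos: [564.3, -263.2, 75.5]
orientation: [-0.111, 0.994, 0.0, -0.001]
ft_force: [-0.5, 0.5, 0.5]
finger_gap: 0.4
gripper_force: 0.0
```

>>> step_arm(moves="0.15 0 0 0 0 0;-0.15 0 -0.2 0 0 0;-0.1 0 -1 0 0 0;0 0 -1 0 0 0;0 0 -1 0 0 0;0 0 0 0 0 0")

```text
time_s: 22.8
tcp_pos: [570.4, -263.3, 174.8]
orientation: [-0.112, 0.994, -0.001, 0.002]
ft_force: [-1.3, 0.6, 0.1]
finger_gap: 0.4
gripper_force: 0.0
```

```bash
python3 - <<'E'
from h import *
b=vision.grab_frame("scene")[:,:,::-1]; cv2.imwrite("pics/s9.png",b); print(b[260:286:2,417:432].mean(2).astype(int))
s=monitor.get_state();print(s["time_s"],s["tcp_pos"])
E
```

```text
[[ 34  37  32  34  44  60  74  63  36  30  23  27  34  40  38]
 [ 22  32  24  31  32  34  37  44  39  25  29  27  27  30  29]
 [ 30  36  46  38  35  29  31  32  36  42  50  44  43  41  32]
 [ 24  32  40  38  31  31  31  45  48  40  36  29  25  28  29]
 [ 28  28  37  46  34  29  35  35  33  31  32  31  31  31  28]
 [ 20  23  29  35  37  45  43  34  38  44  46  41  35  35  35]
 [ 54  47  45  42  36  34  39  51  55  58  49  35  33  29  35]
 [231 137 156 225 191 146 151 158 153 125  58  53  49  45  48]
 [225 223 225 219 171 105 130 139 134 112 100 144 139 141 143]
 [141 142 141 142 132  85  87  90  91 100 132 141 139 141 144]
 [142 143 143 141 135 101  85  88  93 110 141 140 142 144 142]
 [143 141 140 131  51  52  86  89  79  52  97 141 141 143 142]
 [147 141 142 133  79  43  29  21  32  45  91 137 121 142 139]]
22.85 [ 569.20928886 -262.75547368  172.92599372]
```

The bat is back at the off position. I'll retreat and check the portafilter and the other things.

>>> step_arm(moves="0.6 0 0 0 0 0;0.9 -0.5 0 0 0 0;0.9 -0.5 0 0 0 0;0.9 -0.5 0 0 0 0;0.8 -0.5 0 0 0 0;0.5 -0.5 0 0 0 0;0 0 0 0 0 0;0 0 0 0 0 0")

```text
time_s: 23.85
tcp_pos: [450.5, -365.9, 171.5]
orientation: [-0.111, 0.994, 0.0, -0.0]
ft_force: [-0.2, 0.3, 0.5]
finger_gap: 0.7
gripper_force: 0.0
```

```bash
python3 - <<'E'
from h import *
b=vision.grab_frame("scene")[:,:,::-1]; t=vision.grab_frame("top")[:,:,::-1]
y=np.radians(12.8);ux=np.array([np.cos(y),np.sin(y)]);uy=np.array([-ux[1],ux[0]]);O=np.array([581,-118.])
h=cv2.cvtColor(t,cv2.COLOR_BGR2HSV); m=cv2.inRange(h,(8,110,60),(22,255,255)); m[:,:340]=0;m[:,385:]=0;m[:240]=0;m[300:]=0
k,l,st,ce=cv2.connectedComponentsWithStats(m); i=1+np.argmax(st[1:,4]); ys,xs=np.where(l==i)
L=np.array([[(P[:2]-O)@ux,(P[:2]-O)@uy] for P in (plane("top",u,v,117) for u,v in zip(xs,ys))])
f=np.polyfit(L[:,0],L[:,1],1); print("handle local x",L[:,0].min(),L[:,0].max(),"yaw rel",np.degrees(np.arctan(f[0])),"y",L[:,1].mean())
f0=cv2.imread("pics/top0.png"); d=cv2.absdiff(f0,t).max(2)>60
for nm,(a,c,e,g) in dict(left=(90,230,210,310),mug=(235,180,290,220),right=(445,180,515,265)).items(): print(nm,d[c:g,a:e].sum())
go((0,0,0),12.8)
F=lambda i:cv2.resize(i,None,fx=3.9,fy=3.9,interpolation=3)
cv2.imwrite("pics/c9.png",np.hstack([F(t[200:300,325:425]),F(b[205:305,340:440])]))
E
```

```text
handle local x -156.37500921796092 -63.15420435782697 yaw rel -0.0770561527634181 y 0.5830572334307232
left 0
mug 0
right 863
tcp [ 450.8 -365.6  171.7] turn [ 0.   -0.    0.01] shift now-axes [11.94 15.22  5.73] shift after turn [11.95 15.21  5.72]
```

View pics/c9.png

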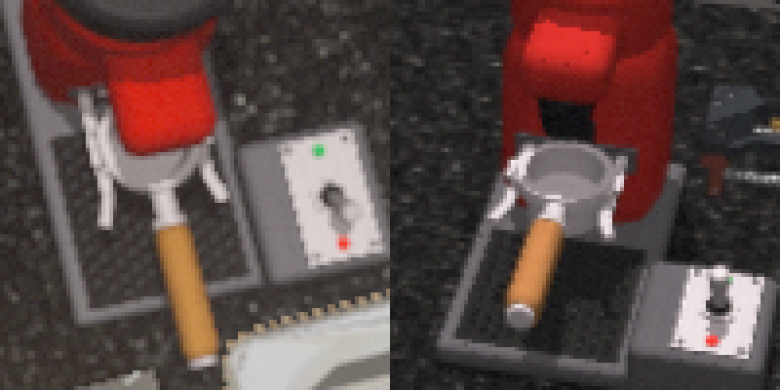

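The portafilter hangs level and straight in the fork, the bat leans to the red mark, and the left-hand objects and mug are unchanged. As a last check, I'll compare the handle end with the picture taken while it was pressed on the stop, and check the right-hand objects.

```bash
python3 - <<'E'
from h import *
b=vision.grab_frame("scene")[:,:,::-1]
ims=dict(pressed=cv2.imread("pics/s4.png"),released=cv2.imread("pics/s5.png"),now=b)
ref=cv2.cvtColor(ims["pressed"],6)[272:292,364:386].astype(np.float32)
for n,i in ims.items():
    g=cv2.cvtColor(i,6)[272:292,364:386].astype(np.float32); print(n,np.round(cv2.phaseCorrelate(ref,g,cv2.createHanningWindow((22,20),cv2.CV_32F)),2))
p=np.array((486-95*.0,-141,108.)); print("px per 10mm along x",proj("scene",p+[9.75,2.2,0])-proj("scene",p))
d=cv2.absdiff(cv2.imread("pics/scene0.png"),b).max(2)>60
print("right objs",d[250:325,482:525].sum(),"left",d[180:262,178:265].sum(),"mug",d[200:242,300:338].sum())
E
```

```text
Traceback (most recent call last):
ValueError: setting an array element with a sequence. The requested array has an inhomogeneous shape after 1 dimensions. The detected shape was (2,) + inhomogeneous part.
```

```bash
python3 - <<'E'
from h import *
b=vision.grab_frame("scene")[:,:,::-1]
ims=dict(pressed=cv2.imread("pics/s4.png"),released=cv2.imread("pics/s5.png"),now=b)
ref=cv2.cvtColor(ims["pressed"],6)[272:292,364:386].astype(np.float32)
for n,i in ims.items():
    g=cv2.cvtColor(i,6)[272:292,364:386].astype(np.float32); print(n,cv2.phaseCorrelate(ref,g,cv2.createHanningWindow((22,20),cv2.CV_32F)))
p=np.array((486,-141,108.)); print("px per 10mm along x",proj("scene",p+[9.75,2.2,0])-proj("scene",p))
d=cv2.absdiff(cv2.imread("pics/scene0.png"),b).max(2)>60
print("right objs",d[250:325,482:525].sum(),"left",d[180:262,178:265].sum(),"mug",d[200:242,300:338].sum())
E
```

```text
pressed ((0.0, 0.0), 1.0)
released ((-0.8736595743808504, 0.7945271854707325), 0.7249484618504842)
now ((-0.32979863686269795, 0.5761908378354033), 0.7249391267697016)
px per 10mm along x [ 0.72326254 -2.14719252]
right objs 1 left 4535 mug 0
```

The released handle may sit 2–3 mm forward of the pressed position. There is plenty of time, so I'll nudge it home gently along its axis from the handle end.

>>> step_arm(moves="0.35 0.7 0 0 0 0;0.35 1 0 0 0 0;0 1 0 0 0 0;0 1 0 0 0 0;0 1 0 0 0 0;0 1 0 0 0 0;0 0.9 0 0 0 0;0 0.43 0 0 0 0")

```text
time_s: 25.05
tcp_pos: [383.0, -163.9, 172.0]
orientation: [-0.112, 0.994, -0.0, 0.0]
ft_force: [0.0, -0.0, 0.9]
finger_gap: 0.2
gripper_force: 0.0
```

>>> step_arm(moves="0.1 0 0.6 0 0 0;0 0 1 0 0 0;0 0 0.8 0 0 0;0 0 0.39 0 0 0;0 0 0 0 0 0")

```text
time_s: 25.68
tcp_pos: [380.1, -165.9, 87.8]
orientation: [-0.112, 0.994, 0.0, -0.001]
ft_force: [0.0, 0.9, -0.6]
finger_gap: 0.1
gripper_force: 0.0
```

```bash
python3 - <<'E'
from h import *
s=monitor.get_state();y=np.radians(12.8);r=np.array(s["tcp_pos"])[:2]-[578.5,-120.4];print(s["tcp_pos"],r@[np.cos(y),np.sin(y)],r@[-np.sin(y),np.cos(y)],s["ft_force"])
E
```

```text
[ 380.12167449 -165.89429619   87.77889733] -203.52768899665355 -0.41331358124046325 [ 0.0314131   0.94606373 -0.61596849]
```

>>> step_arm(moves="-0.4 0 0 0 0 0;-0.27 0 0 0 0 0;0 0 0 0 0 0;-0.1 0 0 0 0 0;0 0 0 0 0 0")

```text
time_s: 26.3
tcp_pos: [402.8, -160.8, 88.3]
orientation: [-0.112, 0.994, -0.0, 0.0]
ft_force: [-1.0, 0.3, -0.7]
finger_gap: 0.5
gripper_force: 0.0
```

>>> step_arm(moves="-0.08 0 0 0 0 0;0 0 0 0 0 0")

```text
time_s: 26.55
tcp_pos: [405.2, -160.3, 88.2]
orientation: [-0.111, 0.994, -0.0, 0.0]
ft_force: [0.7, 0.5, -0.4]
finger_gap: 0.6
gripper_force: 0.0
```

>>> step_arm(moves="-0.07 0 0 0 0 0;0 0 0 0 0 0")

```text
time_s: 26.8
tcp_pos: [407.3, -159.9, 88.2]
orientation: [-0.111, 0.994, -0.0, 0.0]
ft_force: [-0.3, -0.1, 0.8]
finger_gap: 0.2
gripper_force: 0.0
```

>>> step_arm(moves="-0.07 0 0 0 0 0;0 0 0 0 0 0")

```text
time_s: 27.05
tcp_pos: [408.9, -159.3, 88.1]
orientation: [-0.112, 0.994, 0.0, -0.0]
ft_force: [-2.0, 0.0, 0.0]
finger_gap: 0.4
gripper_force: 0.7
```

>>> step_arm(moves="-0.07 0 0 0 0 0;0 0 0 0 0 0")

```text
time_s: 27.3
tcp_pos: [408.8, -158.4, 87.6]
orientation: [-0.112, 0.994, 0.001, -0.002]
ft_force: [-6.8, -3.2, 0.8]
finger_gap: 0.6
gripper_force: 3.8
```

The force rises to 7.5 N with no travel, so the portafilter is firmly against the stop. I'll back off along the axis.

>>> step_arm(moves="0.1 0 0 0 0 0;0.5 0 0 0 0 0;0.5 0 0 0 0 0;0 0 -1 0 0 0;0 0 -1 0 0 0;0 0 -1 0 0 0;0 0 -0.5 0 0 0;0 0 0 0 0 0")

```text
time_s: 28.3
tcp_pos: [379.1, -166.7, 194.0]
orientation: [-0.111, 0.994, -0.001, 0.001]
ft_force: [-0.1, -0.1, 0.1]
finger_gap: 0.4
gripper_force: 0.0
```

```bash
python3 - <<'E'
from h import *
from bench import ticket
b=vision.grab_frame("scene")[:,:,::-1]
ref=cv2.cvtColor(cv2.imread("pics/s5.png"),6)[268:292,360:386].astype(np.float32);g=cv2.cvtColor(b,6)[268:292,360:386].astype(np.float32)
print(cv2.phaseCorrelate(ref,g,cv2.createHanningWindow((26,24),cv2.CV_32F)))
print(b[270:286:4,417:432].mean(2).astype(int), b[265,420:430].mean(1))
s=monitor.get_state(); print(s["time_s"],s["tcp_pos"],s["ft_force"])
print(ticket.hand_in())
E
```

```text
((1.1448810796343984, 0.2308603191080678), 0.7550230747387733)
[[ 20  22  34  35  37  46  43  32  41  42  48  45  37  31  33]
 [231 138 159 226 202 206 237 243 238 190  84  81  75  60  55]
 [229 230 231 229 214  87  91  90  90 128 214 231 227 230 232]
 [231 232 231 219  71  61  83  90  83  82 165 229 231 233 230]] [42.         39.33333333 36.33333333 39.66666667 42.         48.33333333
 43.         41.33333333 38.33333333 38.        ]
28.35 [ 378.56735836 -166.38992304  193.21470507] [-0.17427413 -0.47236711 -0.01782301]
the job is handed in; nothing more can be done
None
```

The portafilter is hanging home against the stop and let go, the grinder ran for about 4 to 5 s before I switched it off, nothing else looked disturbed, and the job is handed in at about 28 s; a final gentle push on the handle end, after switch-off, confirmed it was seated.

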